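# Centre the bear figurine on its display stand

### The arm

A 6-joint arm with a two-finger parallel gripper is mounted at the origin on the work surface. World frame = base frame: x ahead of the robot, y to its left, z up, the work surface at z = 0. Lengths are in m, angles in rad, forces in N, time in s.
With the tool pointing down it reaches from about 0.35 to 0.85 m from the base axis. Payload 8.1 kg.
Tool frame: the origin (TCP) lies at the centre of the arm's flange, where the gripper is bolted on; the fingertips stand 186 mm ahead of it and the grasp point (between the pads) lies 167 mm ahead of it; y points along the fingers, z is the direction in which the jaws open and shut, and the axes are right-handed (so a half turn about y gives the same grasp; the last joint's range is limited). The gripper opens to 93 mm and grips with 3 to 60 N. Pads are 15 mm wide; open, the fingers measure 128 mm over their backs; the gripper's body (75 mm by 188 mm) begins 65 mm behind the grasp point.
Start: joints at [-1.398, 0.13, 1.488, -0, 1.523, -0.085], TCP at [0.153, -0.58, 0.405] pointing down, gripper open.
Joint ranges: [-2.96, 2.96], [-0.89, 2.26], [0.02, 2.5], [-1.34, 4.48], [0, 2.73], [-2.66, 2.66]. Speed limits (rad/s): [2.39, 2.39, 2.79, 3.14, 3.14, 3.14].

### API

Orientations are given as a unit quaternion [w, x, y, z].
In Python, from rig import ctrl gives the robot as it stands. The module is installed in compiled form; this text tells all that it offers.
- The arm moves only by the tool play_rows, never from a script. Its argument "series" is a list of rows, each a list of 2 entries, a list of its own where there are three numbers: the shift along the tool's x, y, z in mm, then the turn about the tool's y in degrees. A call has exactly 5 rows; each row is the pose to reach, as a shift and turn from the pose commanded when the call began, along the tool's axes at that moment; what a row does not reach only later rows make up. A row lasts 1/12 s, in which the tool goes at most 41.7 mm and 7.16 degrees, less where a joint would pass 70% of its speed; a pose out of reach is approached as far as the arm can. A call with a gripper value outside its range is refused whole. "fingers" is the opening, from -1 (shut) to 1 (fully open), set as the call begins (left out, the last holds). The fingers move at their own pace and stop on an object; the grip force is fixed at half the most. Time passes only in rows, so rows that repeat a pose let the fingers close, or fill a call up. It gives the time, the measured TCP pose, the force and the opening at its end, in the units of the state.
- ctrl.state(): the state, without advancing time (a new reading comes with each control period).
- ctrl.snapshot(name): name is "side" or "top"; returns the picture (400x640x3 uint8, red, green, blue); there is no depth.
- ctrl.camera_params(name): a dict with "fov_y" (degrees; the focal length in pixels is half the picture's height over the tangent of half this angle, whatever the lens; pixels are square), "cx", "cy" (the principal point, pixels), "extrinsics" (4x4, takes a point from world to camera coordinates). Camera axes: x right, y down, z forward; pixel columns grow to the right and rows downward; lengths in m; the calibration is good to about 2 mm. A picture is of the moment at which its call begins. camera_params takes no time and is no camera call.
- ctrl.finish_job(): hands the job in, once; it reports no verdict.
The state is a dict: "t": time; "qpos": joint angles; "joint_velocities": joint speeds; "joint_efforts": joint torques, N m; "tcp_pos": TCP position; "orientation": TCP orientation; "force": force on the tool from outside, world axes, zero at the start; "torque": the same for the moment, N m; "width": finger opening in m.
Only numpy, scipy, OpenCV 4.12 (cv2) and the standard library are available. Lean on these libraries where they do the work, as an engineer would, in place of code of your own. Each camera call takes 0.05 s, during which the arm holds its last target. There are 200 camera calls.

### The job

The little bear figurine stands off to one side of its round wooden display stand. With light fingertip taps, nudge it along until it stands upright in the middle of the stand, then take the hand clear; do not pinch it, lift it, tip it over or push it off, and leave the other desk things where they are.

Things in the scene. Friction and masses are not known exactly. Their poses are not given: they have to be found in the camera images.
- figurine: Loose, wobbly ceramic bear, about 70 g, 60 mm tall, on the stand. Origin: centre of its underside, z up; yaw does not matter. Round: flat foot 24 mm across, belly (widest) 38 mm across at 12 to 16 mm up, neck 22 mm across at 29 mm, ball head 31 mm across centred at 41 mm, ears to 60 mm. Pushed slowly at the belly it slides and stops with the finger; pushed at the head or knocked it topples
- stand: Round turned-wood display stand fixed to the desk pad, 35 mm tall: flat top 92 mm in diameter, bottom rim 104 mm in diameter. Origin at the centre of its underside, z up; 3 mm above the desk top
- stand_middle (a point): The middle of the stand's flat top, on its surface; the figurine's origin belongs here. At the start the figurine is 17 to 26 mm from it, in any direction
- pad: Grey fabric desk pad, fixed, 460 x 620 x 3 mm, under the stand and the other things; origin at the centre of its underside
- pen_cup: Bystander: square clear pen cup 70 x 70 x 90 mm with four leaning pens up to about 160 mm tall; origin at the centre of its underside
- punch: Bystander: blue hole punch, 62 x 110 mm, 38 mm tall; origin at the centre of its underside
- pot: Bystander: small terracotta pot with a round cactus, 60 mm in diameter, 75 mm tall; origin at the centre of its underside

How it is judged:
By the outcome, as a careful person would: the job done as asked, in the order asked, and still so for the second after the job is handed in, with the robot touching nothing.
It also fails if it takes over 40 s, if anything falls off the work surface, if the arm or the gripper's body presses on something with over 40 N, if the wrist force passes 120 N, or if a joint passes its speed limit or range.

## Working session

There is one attempt and no reset: what is moved stays moved. The work goes in short steps, Python scripts to look and compute and a tool call to move; the robot and the scene stay as the last step left them, time stands still between calls to the robot, and variables do not carry over. Pictures are saved under pics/ and viewed, about 8 in all and at most 12, crops included, and the job is handed in when it is done.

Besides the shell and the picture viewer there is one more tool, called after "Request:" as name([rows], argument=value, ...), one row to a line, values as JSON. play_rows: Moves the arm, as the interface text tells. Its arguments: {"type":"object","properties":{"series":{"type":"array"},"fingers":{"type":"number"}},"required":["series"]}

```bash
mkdir -p pics; python3 - <<'E'
from rig import ctrl
import cv2,numpy as np
for n in("side","top"):
    im=ctrl.snapshot(n); cv2.imwrite(f"pics/{n}0.png",im[:,:,::-1]); p=ctrl.camera_params(n); print(n,p["fov_y"],p["cx"],p["cy"]); print(np.round(p["extrinsics"],4))
s=ctrl.state(); print(s)
E
```

```text
side 55.03539694866239 322.4151778710106 199.70161628468506
[[-9.205e-01 -3.907e-01 -3.000e-04  5.775e-01]
 [-2.912e-01  6.865e-01 -6.663e-01  1.947e-01]
 [ 2.605e-01 -6.132e-01 -7.457e-01  7.753e-01]
 [ 0.000e+00  0.000e+00  0.000e+00  1.000e+00]]
top 48.476505833879905 317.52683994216557 201.84611513180562
[[ 0.0154 -0.9998  0.0139  0.0157]
 [-0.9954 -0.0167 -0.0945  0.6396]
 [ 0.0947 -0.0124 -0.9954  0.9384]
 [ 0.      0.      0.      1.    ]]
{'t': 0.1, 'qpos': array([-1.39840532e+00,  1.31067614e-01,  1.48913899e+00,  1.35094262e-05,
        1.52300376e+00, -8.54124335e-02]), 'joint_velocities': array([ 0.00142467,  0.00110348, -0.00188248, -0.00102258, -0.00175735,
        0.00065272]), 'joint_efforts': array([ 3.92522179e-05, -5.61341143e+01, -4.93097448e+01,  7.70348101e-02,
        2.90940050e-02, -6.86730118e-05]), 'tcp_pos': array([ 0.15295691, -0.57996994,  0.40382011]), 'orientation': array([ 0.09087472, -0.09091492,  0.70181181, -0.70066857]), 'force': array([ 0.20156858, -0.08598929, -0.5051603 ]), 'torque': array([ 0.02774328, -0.03729897,  0.02885399]), 'width': 0.09275134552139419}
```

View pics/side0.png

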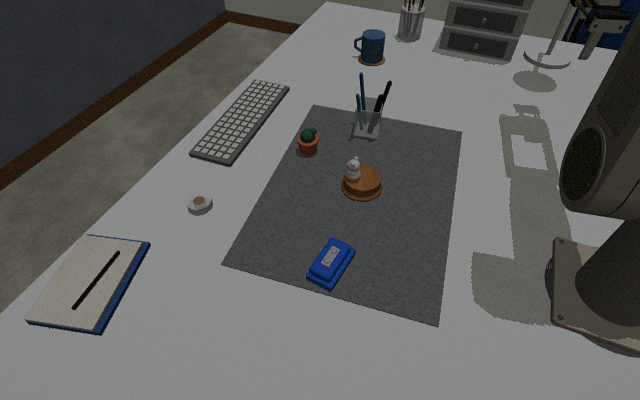

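View pics/top0.png

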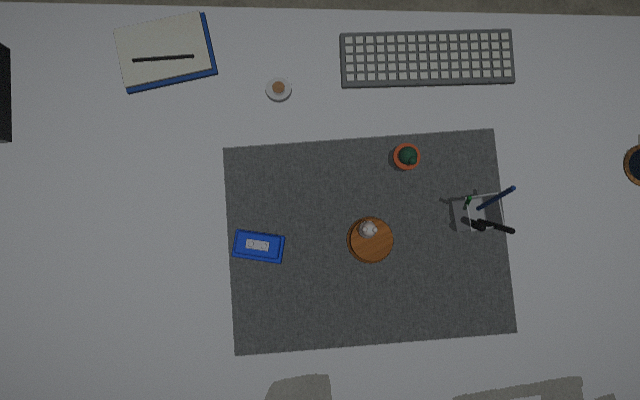

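The side view has the bear at about (353,168) and the stand at (362,180). The top view has the bear at (369,228) and the stand at (370,240), so the bear is off toward +x.

```bash
cat > h.py <<'E'
from rig import ctrl
import cv2,numpy as np
def cam(n):
    p=ctrl.camera_params(n); f=200/np.tan(np.radians(p["fov_y"]/2)); return f,p["cx"],p["cy"],np.array(p["extrinsics"])
def plane(n,uv,z):
    f,cx,cy,E=cam(n); d=E[:3,:3].T@np.array([(uv[0]-cx)/f,(uv[1]-cy)/f,1]); c=-E[:3,:3].T@E[:3,3]
    return (c+d*(z-c[2])/d[2])[:2]
def proj(n,P):
    f,cx,cy,E=cam(n); q=E[:3,:3]@np.array(P)+E[:3,3]; return np.array([f*q[0]/q[2]+cx,f*q[1]/q[2]+cy])
ROI={"top":(335,205,405,275),"side":(325,140,400,210)}
def masks(n,im):
    x0,y0,x1,y1=ROI[n]; h=cv2.cvtColor(im,cv2.COLOR_RGB2HSV).astype(int); m=np.zeros(im.shape[:2],bool); m[y0:y1,x0:x1]=1
    wood=m&(h[...,1]>100)&((h[...,0]<20)|(h[...,0]>172))&(h[...,2]>50)
    bear=m&(h[...,1]<70)&(h[...,2]>115)
    return wood,bear
def crop(n,im,name,k=8):
    x0,y0,x1,y1=ROI[n]; cv2.imwrite(name,cv2.resize(im[y0:y1,x0:x1,::-1],None,fx=k,fy=k,interpolation=cv2.INTER_CUBIC))
E
python3 - <<'E'
from h import *
out=[]
for n in("top","side"):
    im=ctrl.snapshot(n); w,b=masks(n,im); 
    pts=np.argwhere(w|b if n=="top" else w)[:,::-1]
    hull=cv2.convexHull(pts.astype(np.int32)); print(n,"stand ell",cv2.fitEllipse(hull),"wood",w.sum(),pts.min(0),pts.max(0))
    bp=np.argwhere(b)[:,::-1]; print(" bear",len(bp),bp.mean(0),bp.min(0),bp.max(0),"head-plane",plane(n,bp.mean(0),.072))
    o=im.copy(); o[w]=[255,0,0]; o[b]=[0,255,0]
    x0,y0,x1,y1=ROI[n]; out.append(np.hstack([cv2.resize(a[y0:y1,x0:x0+70],(390,290),interpolation=cv2.INTER_CUBIC) for a in(im,o)]))
cv2.imwrite("pics/m0.png",np.vstack(out)[:,:,::-1])
E
```

```text
top stand ell ((369.5101623535156, 239.58436584472656), (45.888362884521484, 46.553897857666016), 128.04603576660156) wood 1384 [347 217] [392 262]
 bear 86 [369.34883721 228.81395349] [363 224] [376 234] head-plane [ 0.58080523 -0.08196649]
side stand ell ((361.5794982910156, 182.69273376464844), (36.04352951049805, 41.289764404296875), 91.71724700927734) wood 783 [341 165] [381 200]
 bear 52 [354.42307692 161.48076923] [347 156] [358 166] head-plane [ 0.5854358  -0.10107469]
```

View pics/m0.png

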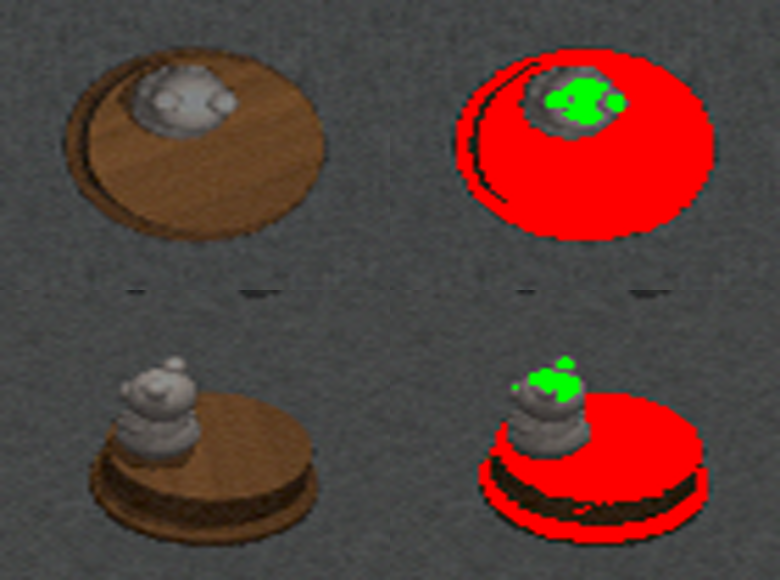

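```bash
cat >> h.py <<'E'
from scipy.optimize import least_squares
def circ(P,r):
    s=least_squares(lambda c:np.hypot(*(P-c).T)-r,P.mean(0),loss="soft_l1",f_scale=.001); return s.x,np.sqrt(np.mean((np.hypot(*(P-s.x).T)-r)**2))
def cast(n,pts,z): return np.array([plane(n,p,z) for p in pts])
def bearmask(n,im):
    x0,y0,x1,y1=ROI[n]; h=cv2.cvtColor(im,cv2.COLOR_RGB2HSV).astype(int)
    m=np.zeros(im.shape[:2],np.uint8); m[y0:y1,x0:x1]=1
    if n=="top":
        w,b=masks(n,im); k=cv2.convexHull(np.argwhere(w|b)[:,::-1].astype(np.int32)); m[:]=0; cv2.fillConvexPoly(m,k,1)
        m&=(h[...,1]<95)&(h[...,2]>48)
    else: m&=(im.min(2)>84)
    m=m.astype(np.uint8); c,l,s,_=cv2.connectedComponentsWithStats(m); return l==1+np.argmax(s[1:,4])
def edge(m):
    return max(cv2.findContours(m.astype(np.uint8),0,1)[0],key=len)[:,0].astype(float)
E
python3 - <<'E'
from h import *
im=ctrl.snapshot("top"); w,b=masks("top",im)
H=cv2.convexHull(np.argwhere(w|b)[:,::-1].astype(np.int32))[:,0].astype(float)
st,e=circ(cast("top",H,.003),.0515); print("stand top view",st,e)
im2=ctrl.snapshot("side"); w2,_=masks("side",im2)
H2=cv2.convexHull(np.argwhere(w2)[:,::-1].astype(np.int32))[:,0].astype(float)
lo=H2[H2[:,1]>188]; up=H2[(H2[:,1]<180)&(H2[:,0]>362)]
print("side bottom",circ(cast("side",lo,.003),.0515),"side top",circ(cast("side",up,.038),.0455))
bm=bearmask("top",im); bs=bearmask("side",im2)
E=edge(bm); print("bear top hull",cv2.minEnclosingCircle(E.astype(np.float32)),circ(cast("top",E,.052),.0185))
for r in range(154,178):
    x=np.where(bs[r])[0]; print(r,x.min() if len(x) else 0,x.max() if len(x) else 0,end="; ")
out=[]
for n,i,m in(("top",im,bm),("side",im2,bs)):
    o=i.copy(); o[m]=[0,255,0]; x0,y0,x1,y1=ROI[n]; out.append(cv2.resize(o[y0:y1,x0:x0+70],(390,390),interpolation=0))
cv2.imwrite("pics/m1.png",np.hstack(out)[:,:,::-1])
E
```

```text
stand top view [ 0.55961793 -0.09149096] 0.00028586319421892916
side bottom (array([ 0.56068409, -0.09605883]), np.float64(0.00040169613520165743)) side top (array([ 0.56086331, -0.09218154]), np.float64(0.000259922238178041))
bear top hull ((367.528564453125, 229.1971435546875), 9.505501747131348) (array([ 0.58065754, -0.08007991]), np.float64(0.0008659605638494097))
154 0 0; 155 0 0; 156 355 357; 157 354 357; 158 355 357; 159 351 356; 160 350 357; 161 349 358; 162 347 359; 163 347 359; 164 347 359; 165 349 359; 166 350 358; 167 355 357; 168 0 0; 169 0 0; 170 0 0; 171 0 0; 172 0 0; 173 0 0; 174 0 0; 175 0 0; 176 0 0; 177 0 0;
```

View pics/m1.png

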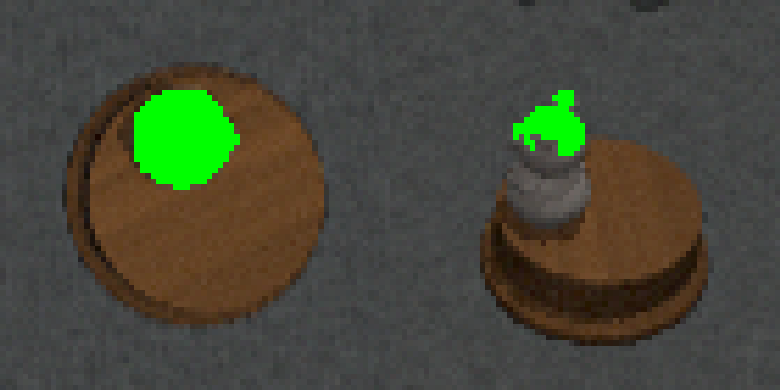

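```bash
cat >> h.py <<'E'
from scipy.spatial.transform import Rotation as Ro
def tool():
    s=ctrl.state(); q=s["orientation"]; R=Ro.from_quat([q[1],q[2],q[3],q[0]]).as_matrix(); return s,R
def show(target_tip=None):
    s,R=tool(); tip=s["tcp_pos"]+R[:,1]*.186
    print("t",s["t"],"tip",np.round(tip,4),"F",np.round(s["force"],2),"w",round(s["width"],4)); print("yaw x-axis",np.degrees(np.arctan2(R[1,0],R[0,0])),"y",np.round(R[:,1],3),"z",np.round(R[:,2],3))
    if target_tip is not None: print("shift mm tool",np.round(R.T@(np.array(target_tip)-tip)*1000,1))
E
python3 - <<'E'
from h import *
print("side belly",plane("side",(353.5,174.5),.052),"head",plane("side",(353.3,163.5),.079))
print("top head",plane("top",(369.3,228.8),.079))
u=np.array([21,11.5]);u=u/np.hypot(*u);print(u,np.degrees(np.arctan2(u[1],u[0])))
p=np.array([.5807,-.0801])+u*.055; show((*p,.2))
for n,uv,z in(("pot",(406,156),.07),("cup",(480,212),.09)):print(n,plane("top",uv,z))
E
```

```text
side belly [ 0.57792652 -0.07727169] head [ 0.58330232 -0.08594602]
top head [ 0.58057997 -0.08095475]
[0.87709627 0.48031462] 28.70595254340109
t 0.3 tip [ 0.153  -0.58    0.2184] F [-0.39 -0.6  -0.29] w 0.0926
yaw x-axis -165.22994154382047 y [-0.     0.001 -1.   ] z [ 0.255 -0.967 -0.001]
shift mm tool [-594.4   18.6 -387.5]
pot [ 0.73606312 -0.15925728]
cup [ 0.61821796 -0.30678318]
```

Request:
play_rows([
  [[-30,0,-19],0],
  [[-60,0,-38],0],
  [[-90,0,-58],0],
  [[-120,0,-78],0],
  [[-150,0,-97],0],
], fingers=-1)

```text
t: 0.72
tcp_pos: [0.274, -0.4467, 0.4047]
orientation: [0.091, -0.091, 0.701, -0.701]
force: [-0.2, -1.5, 0.1]
width: 0.0642
```

Request:
play_rows([
  [[-30,0,-19],0],
  [[-60,0,-38],0],
  [[-90,0,-58],0],
  [[-120,0,-78],0],
  [[-150,0,-97],0],
])

```text
t: 1.13
tcp_pos: [0.3944, -0.3145, 0.4049]
orientation: [-0.091, 0.091, -0.701, 0.701]
force: [0.6, -0.5, 0.6]
width: 0.0309
```

Request:
play_rows([
  [[-30,0,-19],0],
  [[-60,0,-38],0],
  [[-90,0,-58],0],
  [[-120,0,-78],0],
  [[-150,0,-97],0],
])

```text
t: 1.55
tcp_pos: [0.5148, -0.1824, 0.4048]
orientation: [-0.091, 0.091, -0.701, 0.701]
force: [0.1, -0.2, 0.5]
width: 0.0016
```

Request:
play_rows([
  [[-30,0,-19],0],
  [[-60,0,-38],0],
  [[-90,0,-58],0],
  [[-120,0,-78],0],
  [[-144,0,-96],0],
])

```text
t: 1.97
tcp_pos: [0.63, -0.0525, 0.4045]
orientation: [0.091, -0.091, 0.701, -0.701]
force: [0.4, -0.3, 0.2]
width: 0.0004
```

Request:
play_rows([
  [[0,0,0],-5],
  [[0,0,0],-10],
  [[0,0,0],-14],
  [[0,0,0],-14],
  [[0,0,0],-14],
])

```text
t: 2.38
tcp_pos: [0.6287, -0.0545, 0.4046]
orientation: [0.175, -0.175, 0.685, -0.685]
force: [-0.7, -1.0, -0.1]
width: 0.0005
```

```bash
python3 - <<'E'
from h import *
u=np.array([.877,.480]); p=np.array([.5807,-.0801])+u*.055; show((*p,.048))
E
```

```text
t 2.3833 tip [ 0.6286 -0.0544  0.2186] F [-0.71 -0.98 -0.11] w 0.0005
yaw x-axis -151.3535746155302 y [-0.  0. -1.] z [ 0.479 -0.878 -0.   ]
shift mm tool [ -0.7 170.6  -0.5]
```

Request:
play_rows([
  [[0,26,0],0],
  [[0,52,0],0],
  [[0,78,0],0],
  [[0,104,0],0],
  [[0,125,0],0],
])

```text
t: 2.8
tcp_pos: [0.628, -0.0547, 0.2776]
orientation: [0.174, -0.175, 0.685, -0.685]
force: [0.0, 0.2, -0.2]
width: 0.0003
```

Request:
play_rows([
  [[0,12,0],0],
  [[0,24,0],0],
  [[0,36,0],0],
  [[0,45,0],0],
  [[0,45,0],0],
])

```text
t: 3.22
tcp_pos: [0.6282, -0.0545, 0.233]
orientation: [0.175, -0.176, 0.685, -0.685]
force: [0.1, -0.6, -0.2]
width: 0.0002
```

```bash
python3 - <<'E'
from h import *
show()
out=[]
for n,(x0,y0,x1,y1) in(("side",(310,120,410,220)),("top",(330,195,410,275))):
    im=ctrl.snapshot(n); out.append(cv2.resize(im[y0:y1,x0:x1],(400,400),interpolation=cv2.INTER_CUBIC))
cv2.imwrite("pics/a1.png",np.hstack(out)[:,:,::-1])
E
```

```text
t 3.2167 tip [ 0.6278 -0.0544  0.047 ] F [ 0.08 -0.59 -0.16] w 0.0002
yaw x-axis -151.25694701769382 y [-0.002  0.    -1.   ] z [ 0.481 -0.877 -0.001]
```

View pics/a1.png

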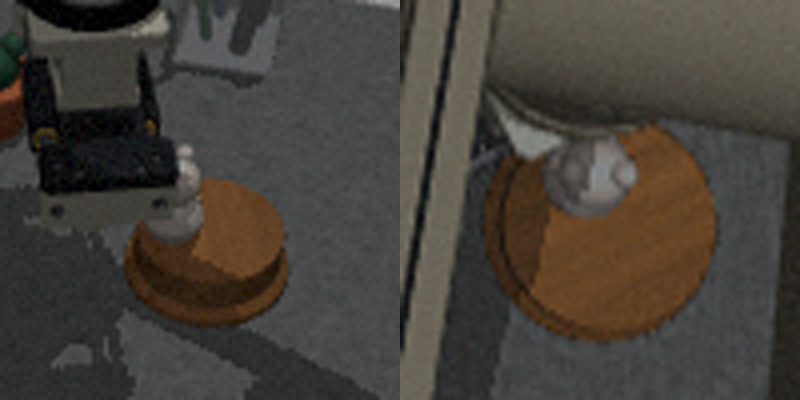

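The side view shows the gripper at the left, with its body hiding the fingers. The top view (right half) shows the bear at about (592,175) in the crop, unmoved, with the finger beyond it. I'll close the gap and then tap slowly.

Request:
play_rows([
  [[4,0,0],0],
  [[8,0,0],0],
  [[12,0,0],0],
  [[16,0,0],0],
  [[18,0,0],0],
])

```text
t: 3.73
tcp_pos: [0.6124, -0.0636, 0.2351]
orientation: [-0.176, 0.176, -0.685, 0.685]
force: [-0.6, -0.1, -0.2]
width: 0.0005
```

Request:
play_rows([
  [[1.2,0,0],0],
  [[2.4,0,0],0],
  [[3.6,0,0],0],
  [[4.8,0,0],0],
  [[6,0,0],0],
])

```text
t: 4.15
tcp_pos: [0.6076, -0.0661, 0.2347]
orientation: [0.176, -0.176, 0.685, -0.685]
force: [-0.2, -0.2, -0.4]
width: 0.0005
```

```bash
cat >> h.py <<'E'
def look(name,save=True):
    s,R=tool(); tip=s["tcp_pos"]+R[:,1]*.186
    im=ctrl.snapshot("top"); h=cv2.cvtColor(im,cv2.COLOR_RGB2HSV).astype(int)
    m=np.zeros(im.shape[:2],np.uint8); c=proj("top",(.56,-.0915,.038)); cv2.circle(m,tuple(np.int32(c.round())),21,1,-1)
    m=(m>0)&(h[...,1]<95)&(h[...,2]>40)
    n,l,st,ce=cv2.connectedComponentsWithStats(m.astype(np.uint8)); k=1+np.argmax(st[1:,4]); E=edge(l==k)
    B=cast("top",E,.052); c0,e=circ(B,.0185); low=E[E[:,1]>E[:,1].mean()]; c1,e1=circ(cast("top",low,.052),.0185)
    print("area",st[k,4],"all",np.round(c0*1000,1),round(e*1000,2),"low",np.round(c1*1000,1),round(e1*1000,2),"tip",np.round(tip*1000,1),"F",np.round(s["force"],1),"t",round(s["t"],2))
    if save:
        o=im.copy(); o[l==k]=[0,255,0]; sd=ctrl.snapshot("side")
        cv2.imwrite(name,np.hstack([cv2.resize(a[y:y+80,x:x+80],(260,260),interpolation=cv2.INTER_CUBIC) for a,x,y in((im,330,195),(o,330,195),(sd,320,130))])[:,:,::-1])
E
python3 -c "
from h import *
look('pics/b1.png')"
```

```text
area 563 all [581.3 -80.9] 16.69 low [573.3 -74.6] 17.32 tip [607.6 -66.1  48.7] F [-0.2 -0.2 -0.4] t 4.15
```

View pics/b1.png

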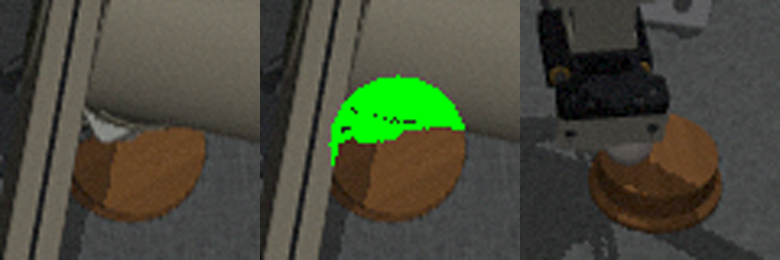

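The arm link hides the bear in the top view at this pose, and the gripper body mostly hides it in the side view. I'll tap, back off, then look.

Request:
play_rows([
  [[1.5,0,0],0],
  [[3,0,0],0],
  [[4.5,0,0],0],
  [[6,0,0],0],
  [[7,0,0],0],
])

```text
t: 4.67
tcp_pos: [0.6014, -0.0695, 0.2348]
orientation: [-0.176, 0.176, -0.685, 0.685]
force: [0.4, 0.1, -0.6]
width: 0.0007
```

Request:
play_rows([
  [[0.6,0,0],0],
  [[1,0,0],0],
  [[1,0,0],0],
  [[0,0,0],0],
  [[-2,0,0],0],
])

```text
t: 5.08
tcp_pos: [0.6032, -0.0685, 0.2346]
orientation: [0.176, -0.176, 0.685, -0.685]
force: [-0.8, 0.3, 0.2]
width: 0.0006
```

Request:
play_rows([
  [[-6,0,0],0],
  [[-13,0,0],0],
  [[-20,0,0],0],
  [[-26,0,0],0],
  [[-30,0,0],0],
])

```text
t: 5.5
tcp_pos: [0.6304, -0.0534, 0.2347]
orientation: [-0.176, 0.176, -0.685, 0.685]
force: [0.1, -0.7, 0.2]
width: 0.0003
```

```bash
python3 -c "
from h import *
look('pics/b2.png')"
```

```text
area 261 all [575.1 -82.9] 0.94 low [575.5 -82.9] 0.89 tip [630.5 -53.4  48.7] F [ 0.1 -0.7  0.2] t 5.5
```

View pics/b2.png

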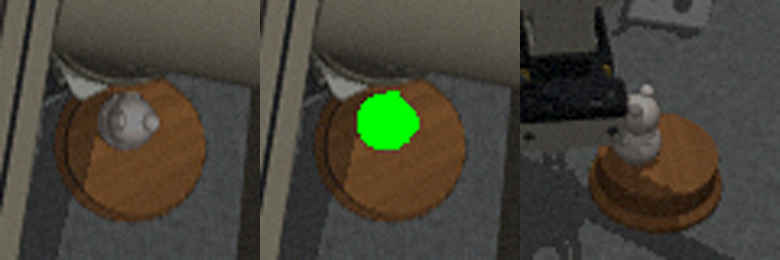

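The bear is upright and moved about 6 mm. In the top crop it is now at about (130,122). The finger makes contact about 28.5 mm from the bear's centre, and about 17 mm remains.

Request:
play_rows([
  [[6,0,0],0],
  [[13,0,0],0],
  [[20,0,0],0],
  [[26,0,0],0],
  [[29,0,0],0],
])

```text
t: 6.02
tcp_pos: [0.603, -0.0687, 0.2346]
orientation: [0.175, -0.176, 0.685, -0.685]
force: [-0.2, -0.2, 0.0]
width: 0.0006
```

Request:
play_rows([
  [[1.5,0,0],0],
  [[3,0,0],0],
  [[4.5,0,0],0],
  [[6,0,0],0],
  [[7.5,0,0],0],
])

```text
t: 6.43
tcp_pos: [0.5977, -0.0716, 0.2349]
orientation: [-0.176, 0.176, -0.685, 0.685]
force: [0.8, 0.4, 0.3]
width: 0.0007
```

Request:
play_rows([
  [[1.5,0,0],0],
  [[3,0,0],0],
  [[4.5,0,0],0],
  [[6,0,0],0],
  [[7,0,0],0],
])

```text
t: 6.85
tcp_pos: [0.5913, -0.075, 0.2348]
orientation: [-0.176, 0.176, -0.685, 0.685]
force: [-0.4, 0.8, 0.6]
width: 0.0002
```

Request:
play_rows([
  [[0.6,0,0],0],
  [[1,0,0],0],
  [[1,0,0],0],
  [[0,0,0],0],
  [[-2,0,0],0],
])

```text
t: 7.27
tcp_pos: [0.593, -0.0741, 0.2345]
orientation: [0.175, -0.176, 0.685, -0.685]
force: [0.3, 0.0, -0.1]
width: 0.0006
```

Request:
play_rows([
  [[-7,0,0],0],
  [[-15,0,0],0],
  [[-23,0,0],0],
  [[-31,0,0],0],
  [[-36,0,0],0],
])

```text
t: 7.68
tcp_pos: [0.6259, -0.0559, 0.2348]
orientation: [-0.176, 0.176, -0.685, 0.685]
force: [0.8, 1.3, 0.7]
width: 0.0004
```

```bash
python3 -c "
from h import *
look('pics/b3.png')"
```

```text
area 260 all [565.1 -88.7] 0.87 low [565.5 -88.7] 0.89 tip [625.9 -55.9  48.8] F [0.8 1.3 0.7] t 7.68
```

View pics/b3.png

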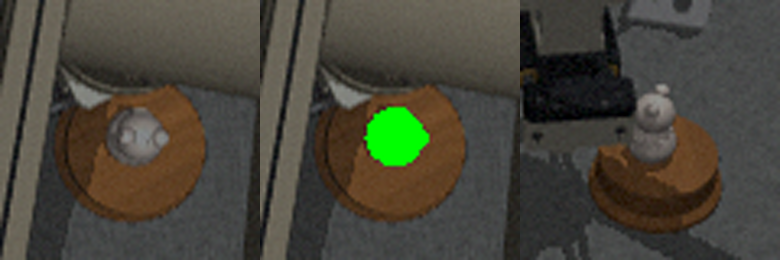

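Request:
play_rows([
  [[7,0,0],0],
  [[15,0,0],0],
  [[23,0,0],0],
  [[31,0,0],0],
  [[36,0,0],0],
])

```text
t: 8.2
tcp_pos: [0.5919, -0.0748, 0.2347]
orientation: [0.175, -0.176, 0.685, -0.685]
force: [0.3, -0.2, 0.2]
width: 0.0005
```

Request:
play_rows([
  [[1.4,0,0],0],
  [[2.8,0,0],0],
  [[4.2,0,0],0],
  [[5.6,0,0],0],
  [[7,0,0],0],
])

```text
t: 8.62
tcp_pos: [0.5872, -0.0773, 0.2348]
orientation: [-0.176, 0.176, -0.685, 0.685]
force: [0.1, 0.6, 0.4]
width: 0.0002
```

Request:
play_rows([
  [[1,0,0],0],
  [[1.8,0,0],0],
  [[1.8,0,0],0],
  [[0,0,0],0],
  [[-2,0,0],0],
])

```text
t: 9.03
tcp_pos: [0.5888, -0.0764, 0.2346]
orientation: [0.176, -0.176, 0.685, -0.685]
force: [0.3, -0.0, 0.1]
width: 0.0003
```

Request:
play_rows([
  [[-8,0,0],0],
  [[-18,0,0],0],
  [[-28,0,0],0],
  [[-38,0,0],0],
  [[-44,0,0],0],
])

```text
t: 9.45
tcp_pos: [0.6288, -0.0542, 0.2348]
orientation: [-0.176, 0.176, -0.685, 0.685]
force: [0.8, -0.4, 0.0]
width: 0.001
```

Request:
play_rows([
  [[-20,-20,0],0],
  [[-30,-50,0],0],
  [[-40,-80,0],0],
  [[-40,-110,0],0],
  [[-40,-130,0],0],
])

```text
t: 9.87
tcp_pos: [0.6637, -0.0352, 0.3683]
orientation: [-0.177, 0.175, -0.684, 0.685]
force: [0.3, -0.5, 0.7]
width: 0.0005
```

```bash
python3 -c "
from h import *
look('pics/b4.png')"
```

```text
area 259 all [559.8 -91.4] 0.89 low [560.4 -91.4] 0.83 tip [664.4 -35.2 182.3] F [ 0.3 -0.5  0.7] t 9.87
```

View pics/b4.png

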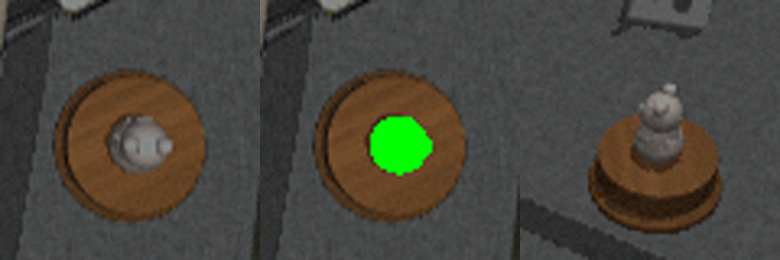

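```bash
python3 - <<'E'
from h import *
im=ctrl.snapshot("top"); w,b=masks("top",im); H=cv2.convexHull(np.argwhere(w|b)[:,::-1].astype(np.int32))[:,0].astype(float)
print("stand top",circ(cast("top",H,.003),.0515)); E=edge(bearmask("top",im))
E=E[E[:,0]<370]; print("bear, no ear",circ(cast("top",E,.052),.0185))
im=ctrl.snapshot("side"); w,_=masks("side",im); H=cv2.convexHull(np.argwhere(w)[:,::-1].astype(np.int32))[:,0].astype(float)
h=cv2.cvtColor(im,cv2.COLOR_RGB2HSV)
print("side disc extents at rows; bear (low sat) extents")
for r in range(168,180):
    x=np.where(h[r,345:380,1]<90)[0]+345; x2=np.where(w[r])[0]; print(r,x2.min(),x2.max(),x.min() if len(x) else 0,x.max() if len(x) else 0)
print("proj middle .038",proj("side",(.5596,-.0915,.038)),"belly",proj("side",(.5596,-.0915,.052)),"base",proj("side",(.5596,-.0915,.003)))
E
```

```text
stand top (array([ 0.55955828, -0.09145745]), np.float64(0.00031058425363326454))
bear, no ear (array([ 0.55976926, -0.0912879 ]), np.float64(0.00045097810310860346))
side disc extents at rows; bear (low sat) extents
168 349 374 345 379
169 348 375 345 379
170 346 376 345 379
171 346 377 345 379
172 345 378 355 379
173 345 379 355 370
174 344 379 355 369
175 344 379 356 369
176 344 380 356 369
177 344 380 357 368
178 343 380 358 367
179 343 380 360 365
proj middle .038 [362.10496565 176.86372519] belly [362.5450315 172.7935745] base [361.04603362 186.65774341]
```

```bash
python3 -c "
from rig import ctrl
print(ctrl.finish_job())"
```

```text
the job is handed in; nothing more can be done
None
```

The bear now stands upright in the middle of the stand, and the hand is clear of it. I handed the job in at about 10 s of the 40 s allowed.

- **How it moved:** I nudged it about 24 mm with three slow taps of the closed fingertips at belly height. I backed off and checked the picture after each tap, then retreated and lifted the hand.
- **Top camera:** the bear measured (559.8, −91.3) mm against the stand centre at (559.6, −91.5) mm, so it is under 1 mm off. Camera calibration is only good to about 2 mm.
- **Side camera:** it agreed, with the belly midline at column 362.3 and the stand's at 361.9. The bear is clearly upright.
- **Forces and surroundings:** force readings stayed around 1 N, which is at noise level. I never sent the arm near the other desk things, but I took no final full picture of them.
- **Failed or disagreeing checks:** one check failed mid-task because the arm hid the bear in the top view; backing off before each look fixed that. Before the first move, the two cameras had disagreed by up to about 5 mm in y on the stand position. I used the top view for both bear and stand.

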